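# Clamp a glued ferrite core in the core press with its over-centre latch

### The job

The two halves of a ferrite core, freshly glued round their coil, lie in the core press. Lift the latch's loop over and hook its crossbar behind the keeper on the sliding jaw, then push the lever over and down past its toggle point until it lies locked, so that the jaw squeezes the halves together. Leave the glue bottle, bobbin, tape and tweezers round the press where they are.

Things in the scene. Friction and masses are not known exactly. Their poses are not given: they have to be found in the camera images.
- core_press: glue press for cores, fixed; grey base plate 252 x 80 x 12 mm with, in line, lever and loop, sprung anvil, nest with the core, sliding jaw. Origin on the worktop under the lever's pivot, z up, x along the pull from pivot to keeper, y across; plate x -116 to 136 mm, y +-40. Beside the jaw (16 mm to either side) fingers have room down to 32 mm above the worktop; coil top at z 50
- lever_pivot (a point): the lever's pivot, 50 mm above the worktop on the press's middle line, axes as core_press; the lever turns about y. Far past it, at x = -88 mm, a rubber rest stands under the locked lever
- latch_lever (a joint): lever angle, rad: 0 = locked, flat, pointing to press -x; grows as its end is raised, pi/2 upright, stop 1.80; direction in the press frame (-cos, 0, sin). 123 mm long from the pivot, starts at 0.7 to 1.0, stays where left (0.05 N m friction). Loop hooked: resists from 0.6 on (up to 5 N at the grip), toggle point at 0.17; below it the lever snaps to 0 and stays
- lever_push (a point): middle of the black grip's upper face (looks up when locked, towards the jaw when the lever stands up), 85 mm from the pivot along the lever, 7 mm off the line through the pivot; grip 20 mm wide, 10 mm thick; axes turn with the lever (x from the grip to the pivot, z out of the face)
- latch_loop (a joint): angle between loop and lever, rad; the loop's rise above level (pin to crossbar) is latch_loop minus latch_lever. The loop swings freely and drops when let go. Its pin sits on the lever, 28 mm from the pivot at 190 degrees minus the lever's angle (measured in the press's x-z plane from +x up): pulling the loop outward raises the lever
- loop_bar (a point): middle of the loop's crossbar (6 mm round, along press y). The loop is a rigid steel stirrup: two round 5 mm legs, 41 mm over their outsides, 128 mm from pin to crossbar, either side of the core and of the 24 mm wide top of the jaw; grip both legs together from outside. At the start the crossbar lies on the jaw's top, centre 62 mm above the worktop, short of the lip
- keeper (a point): seat of the crossbar's centre in the keeper, a notch in the jaw's back, open to +x; 50 mm high, moves with the jaw, axes as core_press. From this point: lip over the notch to x +2 mm, underside z +4, top z +9.5; ledge top at z -4.5 out to x +15. The crossbar comes down onto the ledge with its centre 5 to 14 mm out in x (lever then about 1.5 rad or more) and is drawn in under the lip
- press_jaw (a joint): slide of the dark steel jaw along press x, m: grows as it opens, starts 0.009 to 0.012, ends within 2 mm of 0 when clamped. Friction 1 N; the latch draws it. The anvil behind the core yields about 5 mm against springs (8 N per mm), which makes the clamping force
- core_a: black ferrite E core half, 21 x 42 x 15 mm, with the copper coil (24 x 29 x 32 mm) on its middle leg, loose in the nest, its back to the anvil; origin under its middle, legs along its +x
- core_b: the other black E core half, 21 x 42 x 15 mm, loose in the nest, 2 to 4 mm short of core_a, legs (+x) towards it, its back to the jaw; origin under its middle
- glue_bottle: white bottle with a red cap, 32 mm diameter, 87 mm high, standing behind the press; origin under its centre; leave alone
- bobbin_b: white empty coil former, 22 x 27 x 32 mm, standing behind the press; origin under its centre; leave alone
- yellow_tape: roll of tape, 62 mm diameter, 14 mm high, lying behind the lever's end of the press; origin under its centre; leave alone
- tweezers: steel tweezers, 124 x 10 x 9 mm, lying along the press on the robot's side, about 73 mm from its middle line; origin under their centre; leave alone

How it is judged:
By the outcome, as a careful person would: the job done as asked, in the order asked, and still so for the second after the job is handed in, with the robot touching nothing.
It also fails if it takes over 45 s, if anything falls off the work surface, if the arm or the gripper's body presses on something with over 40 N, if the wrist force passes 120 N, or if a joint passes its speed limit or range.

### The arm

A 6-joint arm with a two-finger parallel gripper is mounted at the origin on a cart in front of the work surface, level with it; the furniture and walls round the work are solid. World frame = base frame: x ahead of the robot, y to its left, z up, the work surface at z = 0. Lengths are in m, angles in rad, forces in N, time in s.
With the tool pointing down it reaches from about 0.3 to 1 m from the base axis. Payload 5.1 kg.
Tool frame: the origin (TCP) lies on the centre line of the jaws, within the pads' length; the fingertips stand 19 mm ahead of it and the grasp point (between the pads) is the TCP; z points along the fingers, y is the line along which they close (so a half turn about z gives the same grasp; the last joint's range is limited). The gripper opens to 95 mm and grips with 3 to 60 N. Pads are 20 mm wide; open, the fingers measure 119 mm over their backs; the gripper's body (75 mm by 180 mm) begins 59 mm behind the grasp point.
Start: joints at [-1.368, 0.124, 1.65, -0, 1.367, -0.083], TCP at [0.183, -0.624, 0.212] pointing down, gripper open.
Joint ranges: [-2.61, 2.61], [-1.02, 2.33], [0.03, 2.71], [-1.35, 4.49], [0.32, 2.68], [-2.91, 2.91]. Speed limits (rad/s): [2.57, 2.57, 3.14, 3.14, 3.14, 3.14].

### API

Orientations are given as a unit quaternion [w, x, y, z].
In Python, from plant import manip gives the robot as it stands. The module is installed in compiled form; this text tells all that it offers.
- The arm moves only by the tool send_rows, never from a script. Its argument "targets" is a list of rows, each a list of 7 numbers: the shift along the tool's x, y, z in m, then the turn, a rotation vector about the tool's x, y, z in degrees, then the opening, from 0 (shut) to 1 (fully open). In form: [[tx, ty, tz, wx, wy, wz, gripper], ...]. A call has exactly 8 rows; each row is the pose to reach, as a shift and turn from the pose commanded when the call began, along the tool's axes at that moment; what a row does not reach only later rows make up. A row lasts 1/12 s, in which the tool goes at most 41.7 mm and 7.16 degrees, less where a joint would pass 70% of its speed; a pose out of reach is approached as far as the arm can. A call with a gripper value outside its range is refused whole. The fingers move at their own pace and stop on an object; "newtons" is the grip in N (left out, the last holds). Time passes only in rows, so rows that repeat a pose let the fingers close, or fill a call up. It gives the time, the measured TCP pose, the force, the opening and the grip force at its end, in the units of the state.
- manip.get_state(): the state, without advancing time (a new reading comes with each control period).
- manip.camera(name): name is "scene" or "top" or "wrist"; returns the picture (400x640x3 uint8, red, green, blue); there is no depth.
- manip.calibration(name): a dict with "vertical_fov" (degrees; the focal length in pixels is half the picture's height over the tangent of half this angle, whatever the lens; pixels are square), "cx", "cy" (the principal point, pixels), "distortion" ([k1, k2, p1, p2, k3] as OpenCV has them; the pictures are not rectified), "pose" (4x4, takes a point from camera to world coordinates). Camera axes: x right, y down, z forward; pixel columns grow to the right and rows downward; lengths in m; the calibration is good to about 2 mm. A picture is of the moment at which its call begins: read the wrist's pose just before it. calibration takes no time and is no camera call; for the wrist camera it gives the pose at the moment of the call.
- manip.job_done(): hands the job in; it is judged then, once.
The state is a dict: "t": time; "qpos": joint angles; "joint_vel": joint speeds; "joint_torque": joint torques, N m; "eef_pos": TCP position; "ee_rot": TCP orientation; "wrist_force": force on the tool from outside, world axes, zero at the start; "torque": the same for the moment, N m; "opening": opening from 0.0 (shut) to 1.0 (fully open); "grip_force": force on a finger pad.
Only numpy, scipy, OpenCV 4.12 (cv2) and the standard library are available. Lean on these libraries where they do the work, as an engineer would, in place of code of your own. Each camera call takes 0.05 s, during which the arm holds its last target. There are 200 camera calls.

## Working session

There is one attempt and no reset: what is moved stays moved. The work goes in short steps, Python scripts to look and compute and a tool call to move; the robot and the scene stay as the last step left them, time stands still between calls to the robot, and variables do not carry over. Pictures are saved under pics/ and viewed, at most 10 in all, crops included, and the job is handed in when it is done.

Besides the shell and the picture viewer there is one more tool, called after "Request:" as name(argument=value, ...), one argument or row to a line, values as JSON. send_rows: Moves the arm, as the interface text tells. Its arguments: {"type":"object","properties":{"targets":{"type":"array"},"newtons":{"type":"number"}},"required":["targets"]}

```bash
mkdir -p pics; cat > h.py <<'E'
import numpy as np, cv2
from plant import manip
def K(c):
    f=200/np.tan(np.radians(c['vertical_fov'])/2)
    return np.array([[f,0,c['cx']],[0,f,c['cy']],[0,0,1]]),np.array(c['distortion'],float)
def ray(c,uv):
    k,d=K(c); P=np.array(c['pose'])
    n=cv2.undistortPoints(np.array(uv,float).reshape(-1,1,2),k,d)[:,0]
    r=np.c_[n,np.ones(len(n))]@P[:3,:3].T
    return P[:3,3],r
def onz(c,uv,z):
    o,r=ray(c,uv); z=np.broadcast_to(z,len(r)); return o+r*((z-o[2])/r[:,2])[:,None]
def proj(c,p):
    k,d=K(c); P=np.linalg.inv(np.array(c['pose']))
    return cv2.projectPoints(np.array(p,float).reshape(-1,1,3),cv2.Rodrigues(P[:3,:3])[0],P[:3,3],k,d)[0][:,0]
def snap(n,f):
    c=manip.calibration(n); im=manip.camera(n); cv2.imwrite('pics/'+f,im[:,:,::-1]); return c,im
E
python3 - <<'E'
from h import *
for n in('top','scene'):
    c,im=snap(n,n+'0.png'); print(n,c['vertical_fov'],np.round(c['pose'],3).tolist(),c['distortion'])
s=manip.get_state(); print(s['t'],s['eef_pos'],s['ee_rot'],s['opening'])
E
```

```text
top 54.90262422501012 [[0.002, -0.992, 0.126, 0.417], [-1.0, -0.003, -0.013, 0.173], [0.013, -0.126, -0.992, 0.898], [0.0, 0.0, 0.0, 1.0]] [0.02658921 0.         0.         0.         0.        ]
scene 45.18096632975325 [[-0.885, -0.288, 0.365, 0.211], [-0.465, 0.546, -0.696, 0.73], [0.001, -0.786, -0.618, 0.589], [0.0, 0.0, 0.0, 1.0]] [0.04509126 0.         0.         0.         0.        ]
0.1 [ 0.18310445 -0.62305048  0.21082001] [-9.39692296e-04  9.89805413e-01  1.42423159e-01 -6.54456861e-05] 1.0000488040889715
```

View pics/top0.png

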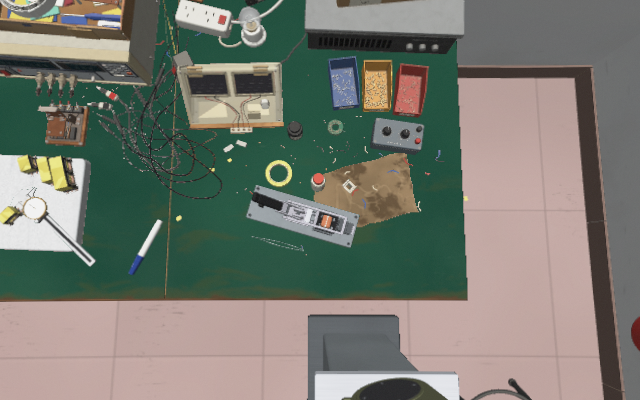

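View pics/scene0.png

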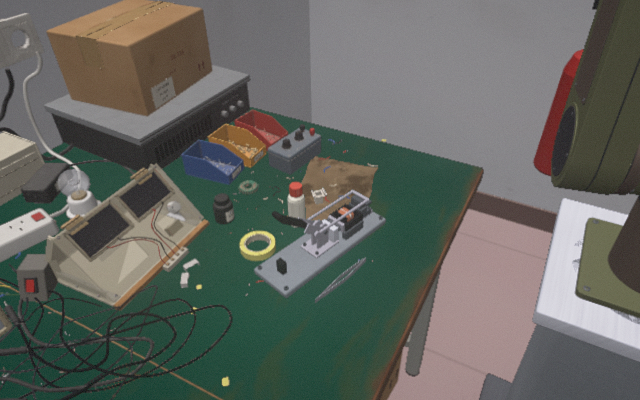

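```bash
python3 - <<'E'
from h import *
a=cv2.imread('pics/top0.png')[175:255,235:370]; b=cv2.imread('pics/scene0.png')[175:305,245:400]
a=cv2.resize(a,None,fx=5.9,fy=5.9,interpolation=2)[:300*2]; 
cv2.imwrite('pics/crop1.png',a)
b=cv2.resize(b,None,fx=4.5,fy=4.5,interpolation=2); cv2.imwrite('pics/crop2.png',b); print(a.shape,b.shape)
E
```

```text
(472, 796, 3) (585, 698, 3)
```

View pics/crop1.png

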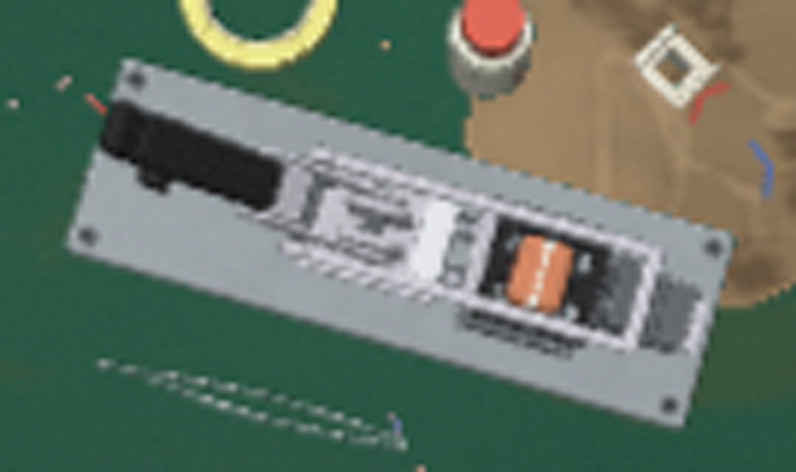

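View pics/crop2.png

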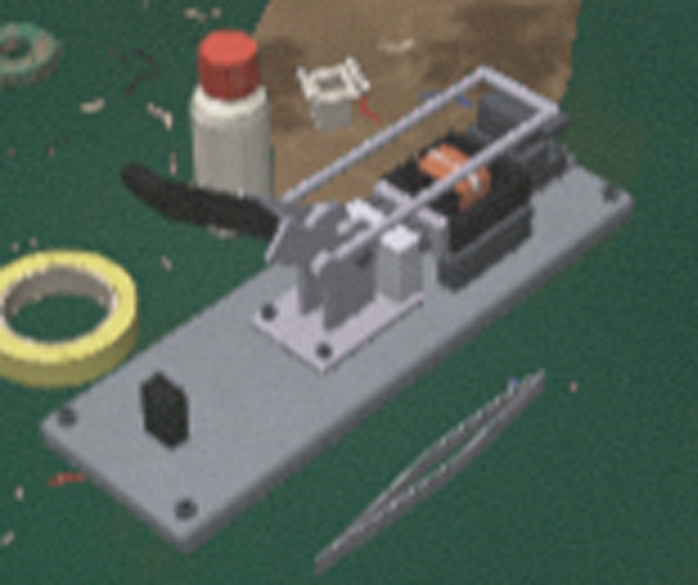

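```bash
cat > m1.py <<'E'
from h import *
ct=manip.calibration('top'); cs=manip.calibration('scene')
T=lambda p:np.array(p,float)/5.9+[235,175]
S=lambda p:np.array(p,float)/4.5+[245,175]
L=np.array([[-.116,.04],[.136,.04],[.136,-.04],[-.116,-.04]])
W=onz(ct,T([(125,58),(735,235),(682,428),(66,250)]),.012)[:,:2]
def fit(L,W):
    lc,wc=L.mean(0),W.mean(0); H=(L-lc).T@(W-wc); a=np.arctan2(H[0,1]-H[1,0],H[0,0]+H[1,1])
    R=np.array([[np.cos(a),-np.sin(a)],[np.sin(a),np.cos(a)]]); o=wc-R@lc; return o,a,W-(L@R.T+o)
o,a,e=fit(L,W); print('top',o,np.degrees(a),e.round(4).tolist(),np.linalg.norm(np.diff(W,axis=0),axis=1))
Ws=onz(cs,S([(632,197),(185,538),(42,425)]),.012)[:,:2]
o2,a2,e2=fit(L[[1,2,3]][[0,1,2]],Ws) 
# scene corner naming: check each vs top fit
R=np.array([[np.cos(a),-np.sin(a)],[np.sin(a),np.cos(a)]])
print('scene corners in press frame',((Ws-o)@R).round(4).tolist())
def local(P): return np.c_[(P[:,:2]-o)@R,P[:,2]]
print('bar top', local(onz(ct,T([(650,248),(636,345)]),.062)).round(4))
print('bar scene', local(onz(cs,S([(483,73),(558,107)]),.062)).round(4))
# lever tip: ray intersect with plane y=0 (scene)
def plane(c,uv):
    oo,r=ray(c,uv); n=np.array([-np.sin(a),np.cos(a),0]); b=np.array([*o,0])
    t=((b-oo)@n)/(r@n); return local(oo+r*t[:,None])
print('lever scene',plane(cs,S([(135,175),(265,215)])).round(4))
print('lever top',plane(ct,T([(112,130)])).round(4))
E
python3 m1.py
```

```text
top [0.50380563 0.19699913] -106.01484553045081 [[-0.0007, -0.0007], [-0.0006, 0.0013], [0.0011, 0.0008], [0.0001, -0.0014]] [0.25009254 0.07828818 0.2496462 ]
scene corners in press frame [[0.1326, -0.0406], [-0.1164, -0.0417], [-0.1165, 0.035]]
bar top [[ 0.1011  0.0191  0.062 ]
 [ 0.1057 -0.0168  0.062 ]]
bar scene [[ 0.1029  0.0168  0.062 ]
 [ 0.1067 -0.0192  0.062 ]]
lever scene [[-0.0919 -0.      0.1358]
 [-0.0349 -0.      0.0828]]
lever top [[-0.0921  0.      0.1207]]
```

```bash
cat >> h.py <<'E'
from scipy.spatial.transform import Rotation as Ro
import json
O=np.array([0.5038,0.1970,0.]); YAW=-106.0
try: O,YAW=json.load(open('press.json')); O=np.array(O)
except Exception: pass
def RP(): return Ro.from_euler('z',YAW,degrees=True)
def cur():
    s=manip.get_state(); q=s['ee_rot']; return np.array(s['eef_pos']),Ro.from_quat([q[1],q[2],q[3],q[0]])
def target(px,py,pz,pitch):   # press-frame TCP, tilt about press y
    return O+RP().apply([px,py,pz]), RP()*Ro.from_euler('y',pitch,degrees=True)*Ro.from_matrix(np.diag([-1.,1,-1]))
def rel(a,b): # b as shift,turn in a
    return np.r_[a[1].inv().apply(b[0]-a[0]),(a[1].inv()*b[1]).as_rotvec(degrees=True)]
def inpress(p): return RP().inv().apply(np.array(p)-O)
def where():
    p,r=cur(); m=(RP().inv()*r*Ro.from_matrix(np.diag([-1.,1,-1]))); s=manip.get_state()
    print('t',round(s['t'],2),'press tcp',inpress(p).round(4),'rotvec',m.as_rotvec(degrees=True).round(2),'F',np.round(RP().inv().apply(s['wrist_force']),1),'open',round(s['opening'],3))
E
python3 - <<'E'
from h import *
where(); print(rel(cur(),target(.085,0,.16,0)).round(4))
ct=manip.calibration('top'); cs=manip.calibration('scene')
u=np.array([(497,20)])/5.9+[235,175]; print('cap',inpress(onz(ct,u,.087)[0]))
u=np.array([(228,45)])/4.5+[245,175]; print('cap',inpress(onz(cs,u,.087)[0]))
E
```

```text
t 0.1 press tcp [ 0.8767 -0.0822  0.2108] rotvec [ -0.09   0.06 -57.62] F [ 0.2  0.6 -0.4] open 1.0
[ 4.93400e-01 -6.24500e-01  5.21000e-02 -9.44000e-02 -6.14000e-02
 -5.76238e+01]
cap [0.02381954 0.08081892 0.087     ]
cap [0.02222159 0.07945093 0.087     ]
```

Request:
send_rows(
  targets=[
    [0.493, -0.624, 0.052, 0, 0, -57.6, 0.6],
    [0.493, -0.624, 0.052, 0, 0, -57.6, 0.6],
    [0.493, -0.624, 0.052, 0, 0, -57.6, 0.6],
    [0.493, -0.624, 0.052, 0, 0, -57.6, 0.6],
    [0.493, -0.624, 0.052, 0, 0, -57.6, 0.6],
    [0.493, -0.624, 0.052, 0, 0, -57.6, 0.6],
    [0.493, -0.624, 0.052, 0, 0, -57.6, 0.6],
    [0.493, -0.624, 0.052, 0, 0, -57.6, 0.6],
  ],
)

```text
t: 0.77
eef_pos: [0.3075, -0.313, 0.1896]
ee_rot: [-0.0, 0.799, 0.602, 0.0]
wrist_force: [2.0, -0.0, 0.2]
opening: 0.604
grip_force: 0.0
```

```bash
python3 - <<'E'
from h import *
where(); print(rel(cur(),target(.085,0,.16,0)).round(4))
E
```

```text
t 0.77 press tcp [ 0.5444 -0.0481  0.1896] rotvec [-0.01  0.02 -0.02] F [-0.5  1.9  0.2] open 0.604
[ 0.4594  0.0479  0.0297 -0.0138 -0.0223 -0.0229]
```

Request:
send_rows(
  targets=[
    [0.459, 0.048, 0.03, 0, 0, 0, 0.6],
    [0.459, 0.048, 0.03, 0, 0, 0, 0.6],
    [0.459, 0.048, 0.03, 0, 0, 0, 0.6],
    [0.459, 0.048, 0.03, 0, 0, 0, 0.6],
    [0.459, 0.048, 0.03, 0, 0, 0, 0.6],
    [0.459, 0.048, 0.03, 0, 0, 0, 0.6],
    [0.459, 0.048, 0.03, 0, 0, 0, 0.6],
    [0.459, 0.048, 0.03, 0, 0, 0, 0.6],
  ],
)

```text
t: 1.43
eef_pos: [0.4337, -0.0051, 0.1683]
ee_rot: [0.0, 0.8, 0.6, 0.0]
wrist_force: [0.5, -0.5, -0.5]
opening: 0.6
grip_force: 0.0
```

Request:
send_rows(
  targets=[
    [0.128, 0.014, 0.008, 0, 0, 0, 0.6],
    [0.128, 0.014, 0.008, 0, 0, 0, 0.6],
    [0.128, 0.014, 0.008, 0, 0, 0, 0.6],
    [0.128, 0.014, 0.008, 0, 0, 0, 0.6],
    [0.128, 0.014, 0.008, 0, 0, 0, 0.6],
    [0.128, 0.014, 0.008, 0, 0, 0, 0.6],
    [0.128, 0.014, 0.008, 0, 0, 0, 0.6],
    [0.128, 0.014, 0.008, 0, 0, 0, 0.6],
  ],
)

```text
t: 2.1
eef_pos: [0.4828, 0.1103, 0.1606]
ee_rot: [0.0, 0.801, 0.599, -0.0]
wrist_force: [0.3, 0.4, -1.2]
opening: 0.601
grip_force: 0.0
```

```bash
python3 - <<'E'
from h import *
where(); c,im=snap('wrist','w1.png'); print(inpress(c['pose'][:3,3]))
print(proj(c,[O+RP().apply(p) for p in [(.105,0,.062),(.105,.018,.062),(.105,-.018,.062),(.1105,0,.05),(.136,.04,.012),(.136,-.04,.012)]]).round(0).tolist())
E
```

```text
t 2.1 press tcp [0.0892 0.0037 0.1606] rotvec [ 0.01 -0.01 -0.45] F [-0.4  0.2 -1.2] open 0.601
[0.01657211 0.00404548 0.33296668]
[[319.0, 218.0], [340.0, 218.0], [297.0, 218.0], [319.0, 219.0], [359.0, 231.0], [279.0, 232.0]]
```

View pics/w1.png

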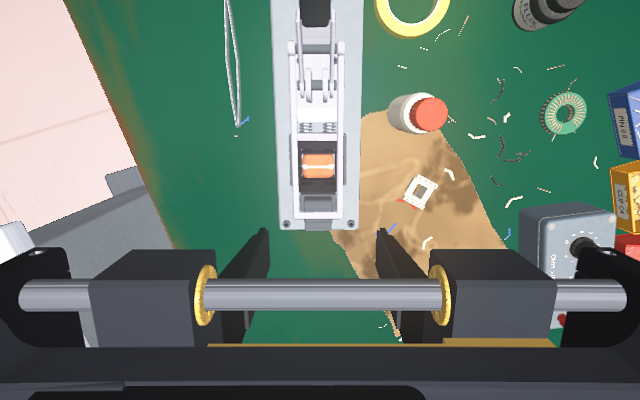

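```bash
python3 - <<'E'
from h import *
c=manip.calibration('wrist')
for z in(.012,.05,.062): print(z,[(r,inpress(onz(c,[(320,r)],z)[0])[0].round(4)) for r in (193,200,218,230)])
im=cv2.imread('pics/w1.png')[125:240,265:375]; cv2.imwrite('pics/w1c.png',cv2.resize(im,None,fx=5,fy=5,interpolation=2))
E
```

```text
0.012 [(193, np.float64(0.096)), (200, np.float64(0.1031)), (218, np.float64(0.1216)), (230, np.float64(0.1342))]
0.05 [(193, np.float64(0.0866)), (200, np.float64(0.0928)), (218, np.float64(0.1091)), (230, np.float64(0.1202))]
0.062 [(193, np.float64(0.0837)), (200, np.float64(0.0896)), (218, np.float64(0.1052)), (230, np.float64(0.1158))]
```

View pics/w1c.png

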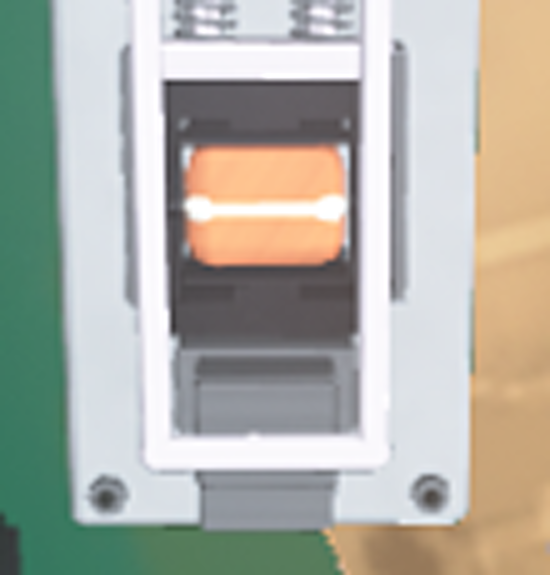

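```bash
python3 - <<'E'
from h import *
O2=O+RP().apply([-.0015,0,0]); json.dump([O2.tolist(),-106.2],open('press.json','w'))
import h; h.O=O2; h.YAW=-106.2
where(); print(rel(cur(),target(.0945,0,.1,0)).round(4),rel(cur(),target(.0945,0,.066,0)).round(4))
E
```

```text
t 2.15 press tcp [0.0906 0.0041 0.1607] rotvec [ 0.02 -0.   -0.26] F [-0.3  0.3  0.6] open 0.601
[-0.0039 -0.0041  0.0607  0.0162  0.0031 -0.2551] [-0.0039 -0.0041  0.0947  0.0162  0.0031 -0.2551]
```

Request:
send_rows(
  targets=[
    [-0.004, -0.004, 0.03, 0, 0, 0, 0.6],
    [-0.004, -0.004, 0.05, 0, 0, 0, 0.6],
    [-0.004, -0.004, 0.065, 0, 0, 0, 0.6],
    [-0.004, -0.004, 0.08, 0, 0, 0, 0.6],
    [-0.004, -0.004, 0.09, 0, 0, 0, 0.6],
    [-0.004, -0.004, 0.095, 0, 0, 0, 0.6],
    [-0.004, -0.004, 0.095, 0, 0, 0, 0.6],
    [-0.004, -0.004, 0.095, 0, 0, 0, 0.6],
  ],
)

```text
t: 2.82
eef_pos: [0.4785, 0.1086, 0.0661]
ee_rot: [0.0, 0.801, 0.599, 0.0]
wrist_force: [1.2, -0.5, -0.1]
opening: 0.599
grip_force: 0.0
```

```bash
python3 -c "
from h import *
where()"
```

```text
t 2.82 press tcp [0.0935 0.0004 0.0661] rotvec [ 0.04  0.02 -0.17] F [ 0.2  1.3 -0.1] open 0.599
```

Close on the legs.

Request:
send_rows(
  targets=[
    [0, 0, 0, 0, 0, 0, 0.35],
    [0, 0, 0, 0, 0, 0, 0.35],
    [0, 0, 0, 0, 0, 0, 0.35],
    [0, 0, 0, 0, 0, 0, 0.35],
    [0, 0, 0, 0, 0, 0, 0.35],
    [0, 0, 0, 0, 0, 0, 0.35],
    [0, 0, 0, 0, 0, 0, 0.35],
    [0, 0, 0, 0, 0, 0, 0.35],
  ],
  newtons=20,
)

```text
t: 3.48
eef_pos: [0.4781, 0.1089, 0.0656]
ee_rot: [-0.0, 0.8, 0.6, -0.0]
wrist_force: [-0.0, -0.5, 0.0]
opening: 0.352
grip_force: 0.0
```

```bash
python3 - <<'E'
from h import *
where(); c,im=snap('wrist','w2.png'); c2,i2=snap('scene','s2.png')
a=cv2.resize(im[100:400,220:420],None,fx=2,fy=2); b=cv2.resize(i2[130:280,260:410],None,fx=4,fy=4,interpolation=2)
cv2.imwrite('pics/m2.png',np.hstack([a,b])[:,:800,::-1])
E
```

```text
t 3.48 press tcp [ 0.0933 -0.0001  0.0656] rotvec [-0.    0.   -0.13] F [0.5 0.1 0. ] open 0.352
```

View pics/m2.png

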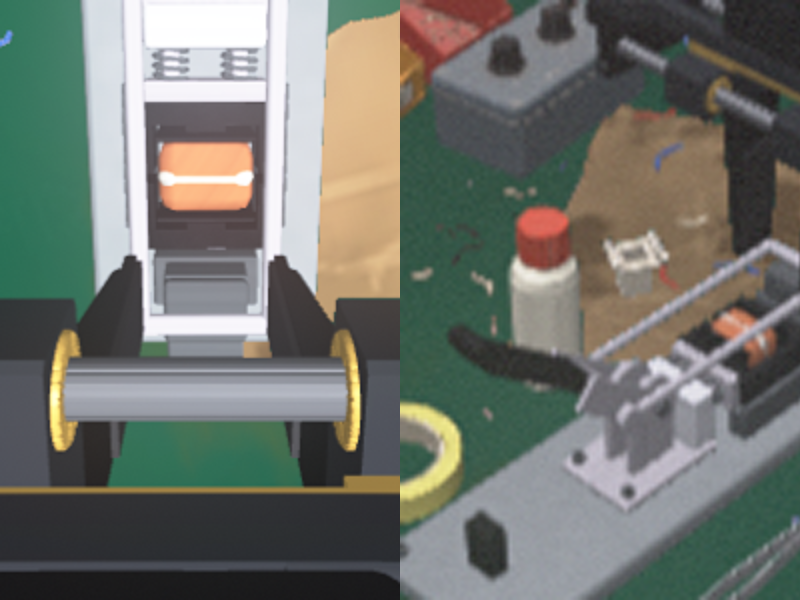

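Request:
send_rows(
  targets=[
    [0, 0, 0, 0, 0, 0, 0.25],
    [0, 0, 0, 0, 0, 0, 0.2],
    [0, 0, 0, 0, 0, 0, 0.1],
    [0, 0, 0, 0, 0, 0, 0.1],
    [0, 0, 0, 0, 0, 0, 0.1],
    [0, 0, 0, 0, 0, 0, 0.1],
    [0, 0, 0, 0, 0, 0, 0.1],
    [0, 0, 0, 0, 0, 0, 0.1],
  ],
  newtons=20,
)

```text
t: 4.25
eef_pos: [0.4782, 0.1088, 0.0656]
ee_rot: [-0.0, 0.8, 0.6, 0.0]
wrist_force: [-0.6, 0.2, 0.3]
opening: 0.102
grip_force: 0.0
```

```bash
python3 - <<'E'
from h import *
where(); print(manip.get_state()['grip_force']); c,im=snap('wrist','w3.png')
hsv=cv2.cvtColor(im,cv2.COLOR_RGB2HSV)
for r in (235,245,255,262): print(r,im[r,270:370:2].mean(1).astype(int).tolist())
E
```

```text
t 4.25 press tcp [ 0.0933 -0.      0.0656] rotvec [-0.    0.   -0.13] F [ 0.  -0.6  0.3] open 0.102
0.0
235 [217, 218, 218, 218, 218, 217, 217, 212, 218, 249, 247, 249, 217, 200, 148, 123, 58, 62, 62, 62, 65, 67, 97, 96, 96, 95, 95, 96, 95, 95, 97, 64, 67, 63, 63, 62, 60, 85, 152, 162, 212, 210, 249, 248, 249, 218, 223, 223, 223, 223]
245 [212, 219, 219, 219, 218, 219, 218, 219, 196, 249, 247, 249, 222, 48, 58, 59, 59, 59, 59, 60, 65, 62, 146, 142, 143, 142, 142, 142, 142, 142, 145, 57, 65, 60, 60, 60, 60, 60, 60, 57, 133, 221, 249, 248, 248, 218, 221, 222, 222, 223]
255 [62, 61, 62, 63, 63, 63, 64, 64, 65, 65, 65, 65, 65, 66, 67, 61, 56, 56, 56, 60, 63, 61, 129, 141, 142, 141, 142, 142, 141, 142, 138, 55, 63, 61, 57, 57, 57, 57, 64, 67, 67, 66, 67, 66, 67, 66, 67, 66, 67, 67]
262 [60, 61, 61, 61, 61, 62, 62, 63, 63, 64, 64, 63, 64, 63, 67, 60, 54, 54, 55, 61, 61, 54, 240, 248, 247, 247, 247, 247, 247, 247, 248, 44, 59, 62, 54, 55, 55, 55, 59, 65, 65, 65, 66, 65, 65, 65, 65, 65, 65, 65]
```

```bash
python3 - <<'E'
from h import *
c=manip.calibration('wrist'); print(inpress(c['pose'][:3,3]),c['pose'][:3,2])
p,r=cur()
for nm,q in [('tip corners',[(x,y,z) for z in(.019,0) for x in(.01,-.01) for y in(.005,.017)])]:
    W=p+r.apply(q); print(nm,[(inpress(w).round(3).tolist(),v) for w,v in zip(W,proj(c,W).round(0).tolist())])
W=[O+RP().apply(q) for q in[(.1046,.018,.062),(.1046,-.018,.062),(.08,.018,.062)]]; print(proj(c,W).round(0))
c2,i2=snap('scene','s3.png'); _,i3=snap('wrist','w4.png'); 
b=cv2.resize(i2[130:230,310:420],None,fx=4,fy=4,interpolation=2); a=cv2.resize(i3[160:300,260:380],None,fx=3,fy=3)
a=np.vstack([a,np.zeros((600-a.shape[0],360,3),np.uint8)])[:400]; cv2.imwrite('pics/m3.png',np.hstack([a,b])[:,:,::-1])
E
```

```text
[ 2.07358341e-02 -1.11784917e-04  2.37965087e-01] [-0.07363933 -0.24731883 -0.9661318 ]
tip corners [([0.083, 0.005, 0.047], [331.0, 218.0]), ([0.083, 0.017, 0.047], [352.0, 218.0]), ([0.103, 0.005, 0.047], [331.0, 249.0]), ([0.103, 0.017, 0.047], [351.0, 249.0]), ([0.083, 0.005, 0.066], [332.0, 229.0]), ([0.083, 0.017, 0.066], [355.0, 229.0]), ([0.103, 0.005, 0.066], [332.0, 263.0]), ([0.103, 0.017, 0.066], [354.0, 263.0])]
[[355. 262.]
 [291. 263.]
 [356. 221.]]
```

View pics/m3.png

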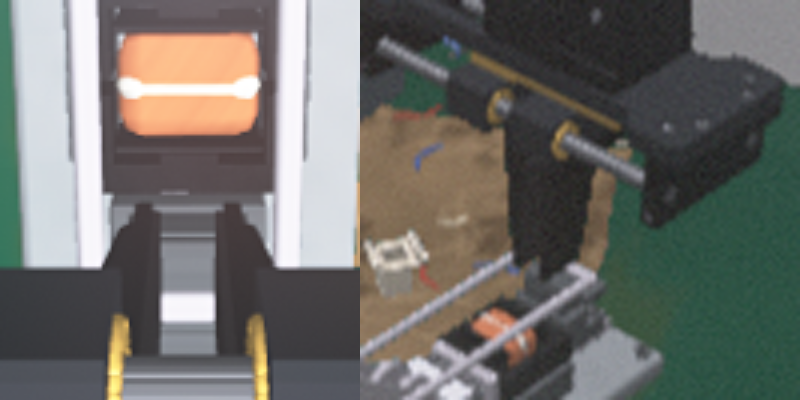

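```bash
python3 - <<'E'
from h import *
c=manip.calibration('scene'); p,r=cur()
q=[(x,y,z) for z in(.019,0.) for x in(.01,-.01) for y in(-.017,.017)]
W=p+r.apply(q); print([(inpress(w).round(3).tolist(),((v-[310,130])*4+[360,0]).round(0).tolist()) for w,v in zip(W,proj(c,W))])
W=np.array([O+RP().apply(q) for q in[(.1046,.018,.062),(.1046,-.018,.062)]]); print('bar',((proj(c,W)-[310,130])*4+[360,0]).round(0))
E
```

```text
[([0.083, -0.017, 0.047], [555.0, 326.0]), ([0.083, 0.017, 0.047], [498.0, 292.0]), ([0.103, -0.017, 0.047], [584.0, 305.0]), ([0.103, 0.017, 0.047], [527.0, 273.0]), ([0.083, -0.017, 0.066], [556.0, 292.0]), ([0.083, 0.017, 0.066], [499.0, 259.0]), ([0.103, -0.017, 0.066], [586.0, 272.0]), ([0.103, 0.017, 0.066], [529.0, 240.0])]
bar [[528. 244.]
 [589. 278.]]
```

Request:
send_rows(
  targets=[
    [0, 0, -0.003, 0, 0, 0, 0.6],
    [0, 0, -0.003, 0, 0, 0, 0.6],
    [0, 0, -0.003, 0, 0, 0, 0.6],
    [0, 0, -0.003, 0, 0, 0, 0.6],
    [0, 0, -0.003, 0, 0, 0, 0.6],
    [0, 0, -0.003, 0, 0, 0, 0.6],
    [0, 0, -0.003, 0, 0, 0, 0.6],
    [0, 0, -0.003, 0, 0, 0, 0.6],
  ],
)

```text
t: 5.07
eef_pos: [0.4781, 0.1089, 0.0685]
ee_rot: [-0.0, 0.8, 0.6, -0.0]
wrist_force: [-0.4, -0.0, 1.2]
opening: 0.576
grip_force: 0.0
```

Request:
send_rows(
  targets=[
    [0, 0, 0.003, 0, 0, 0, 0.6],
    [0, 0, 0.006, 0, 0, 0, 0.6],
    [0, 0, 0.009, 0, 0, 0, 0.6],
    [0, 0, 0.011, 0, 0, 0, 0.6],
    [0, 0, 0.013, 0, 0, 0, 0.6],
    [0, 0, 0.015, 0, 0, 0, 0.6],
    [0, 0, 0.016, 0, 0, 0, 0.6],
    [0, 0, 0.016, 0, 0, 0, 0.6],
  ],
)

```text
t: 5.73
eef_pos: [0.478, 0.1088, 0.0522]
ee_rot: [-0.0, 0.8, 0.6, -0.0]
wrist_force: [0.0, -0.1, 0.2]
opening: 0.601
grip_force: 0.0
```

Request:
send_rows(
  targets=[
    [0, 0, 0, 0, 0, 0, 0.5],
    [0, 0, 0, 0, 0, 0, 0.4],
    [0, 0, 0, 0, 0, 0, 0.35],
    [0, 0, 0, 0, 0, 0, 0.35],
    [0, 0, 0, 0, 0, 0, 0.35],
    [0, 0, 0, 0, 0, 0, 0.35],
    [0, 0, 0, 0, 0, 0, 0.35],
    [0, 0, 0, 0, 0, 0, 0.35],
  ],
)

```text
t: 6.4
eef_pos: [0.4782, 0.1089, 0.0527]
ee_rot: [0.0, 0.8, 0.6, 0.0]
wrist_force: [-1.1, -0.1, 1.6]
opening: 0.423
grip_force: 19.9
```

```bash
python3 - <<'E'
from h import *
where(); print(manip.get_state()['grip_force'])
c2,i2=snap('scene','s4.png'); _,i3=snap('wrist','w5.png'); 
b=cv2.resize(i2[130:230,310:420],None,fx=4,fy=4,interpolation=2); a=cv2.resize(i3[160:293,260:380],None,fx=3,fy=3)
a=np.vstack([a,np.zeros((1,360,3),np.uint8)])[:400]; cv2.imwrite('pics/m4.png',np.hstack([a,b])[:,:,::-1])
E
```

```text
t 6.4 press tcp [0.0933 0.     0.0527] rotvec [ 0.01  0.01 -0.13] F [ 0.4 -1.   1.6] open 0.423
19.890201799571514
```

```bash
cat > loop.py <<'E'
from h import *
from scipy.optimize import brentq
def pin(th): a=np.radians(190)-th; return np.array([.028*np.cos(a),.05+.028*np.sin(a)])
def solve(b):
    th=brentq(lambda t:np.hypot(*(b-pin(t)))-.128,.3,1.85); d=b-pin(th); return th,np.arctan2(d[1],d[0])
B0=np.array([.1046,.062]); T0=np.array([.0933,.0527])
th0,r0=solve(B0); print(th0,np.degrees(r0))
for b in [(.1046,.065),(.1046,.069),(.1075,.070),(.111,.070),(.115,.070),(.119,.070),(.1195,.070),
          (.1195,.066),(.1195,.062),(.1195,.058),(.1195,.054),(.1195,.051),(.1195,.0495)]:
    th,r=solve(np.array(b)); dp=r0-r; c,s=np.cos(dp),np.sin(dp)   # pitch + about y lowers +x
    v=T0-B0; v=np.array([c*v[0]+s*v[1],-s*v[0]+c*v[1]]); T=b+v
    print(b,'th',th.round(2),'row',(-(T[0]-T0[0])).round(4),(-(T[1]-T0[1])).round(4),'pitch',np.degrees(dp).round(1))
E
python3 loop.py
```

```text
0.7589091933651851 -1.5431526530963293Traceback (most recent call last):
  File "loop.py", line 12, in <module>
    print(b,'th',th.round(2),'row',(-(T[0]-T0[0])).round(4),(-(T[1]-T0[1])).round(4),'pitch',np.degrees(dp).round(1))
                 ^^^^^^^^
AttributeError: 'float' object has no attribute 'round'
```

```bash
sed -i 's/th.round(2)/round(th,2)/' loop.py; python3 loop.py
```

```text
0.7589091933651851 -1.5431526530963293
(0.1046, 0.065) th 0.76 row -0.0002 -0.0027 pitch -1.4
(0.1046, 0.069) th 0.76 row -0.0005 -0.0064 pitch -3.1
(0.1075, 0.07) th 0.92 row -0.0032 -0.0076 pitch -2.0
(0.111, 0.07) th 1.09 row -0.0065 -0.0079 pitch -0.5
(0.115, 0.07) th 1.27 row -0.0103 -0.0081 pitch 0.6
(0.119, 0.07) th 1.42 row -0.0142 -0.0083 pitch 1.4
(0.1195, 0.07) th 1.44 row -0.0147 -0.0083 pitch 1.5
(0.1195, 0.066) th 1.45 row -0.0144 -0.0047 pitch 3.3
(0.1195, 0.062) th 1.47 row -0.0141 -0.0011 pitch 5.2
(0.1195, 0.058) th 1.49 row -0.0138 0.0025 pitch 7.0
(0.1195, 0.054) th 1.52 row -0.0136 0.0061 pitch 8.9
(0.1195, 0.051) th 1.54 row -0.0134 0.0088 pitch 10.4
(0.1195, 0.0495) th 1.55 row -0.0133 0.0102 pitch 11.1
```

Request:
send_rows(
  targets=[
    [0, 0, -0.003, 0, -1.5, 0, 0.35],
    [-0.0005, 0, -0.0065, 0, -3, 0, 0.35],
    [-0.0015, 0, -0.007, 0, -2.5, 0, 0.35],
    [-0.003, 0, -0.0075, 0, -2, 0, 0.35],
    [-0.005, 0, -0.008, 0, -1, 0, 0.35],
    [-0.0065, 0, -0.008, 0, -0.5, 0, 0.35],
    [-0.0085, 0, -0.008, 0, 0, 0, 0.35],
    [-0.0105, 0, -0.008, 0, 0.5, 0, 0.35],
  ],
)

```text
t: 7.17
eef_pos: [0.4753, 0.0988, 0.0607]
ee_rot: [-0.003, 0.8, 0.599, 0.004]
wrist_force: [0.2, 2.8, 0.3]
opening: 0.426
grip_force: 19.9
```

```bash
python3 - <<'E'
from h import *
where(); print(manip.get_state()['grip_force'])
c,im=snap('wrist','w6.png'); cs,_=snap('scene','s6.png')
for x in(312,320,328): print(x,im[225:280,x].mean(1).astype(int).tolist())
E
```

```text
t 7.17 press tcp [0.1038 0.     0.0607] rotvec [ 0.01  0.6  -0.15] F [-2.7 -0.5  0.3] open 0.426
19.937745239585638
312 [95, 116, 136, 138, 137, 137, 138, 140, 141, 141, 141, 140, 137, 135, 138, 139, 138, 140, 139, 140, 140, 139, 139, 138, 137, 138, 139, 140, 141, 142, 142, 140, 129, 131, 144, 143, 143, 142, 141, 140, 140, 139, 157, 215, 236, 244, 245, 244, 243, 243, 244, 247, 236, 113, 77]
320 [97, 118, 137, 138, 138, 137, 138, 140, 141, 141, 142, 139, 138, 136, 137, 139, 139, 140, 140, 140, 139, 138, 138, 137, 138, 138, 140, 140, 141, 142, 143, 139, 129, 134, 144, 143, 143, 143, 142, 140, 141, 140, 160, 217, 236, 244, 245, 244, 243, 243, 244, 246, 235, 113, 78]
328 [99, 119, 138, 138, 137, 138, 139, 141, 142, 141, 141, 139, 137, 136, 137, 139, 139, 140, 140, 140, 140, 138, 138, 137, 138, 138, 140, 141, 142, 143, 143, 139, 128, 134, 144, 143, 145, 144, 142, 140, 141, 141, 162, 218, 237, 244, 245, 244, 243, 243, 244, 246, 234, 112, 79]
```

Request:
send_rows(
  targets=[
    [-0.002, 0, 0, 0, 0.5, 0, 0.35],
    [-0.004, 0, 0, 0, 1, 0, 0.35],
    [-0.004, 0, 0, 0, 1, 0, 0.35],
    [-0.004, 0, 0.0015, 0, 2, 0, 0.35],
    [-0.004, 0, 0.0035, 0, 3, 0, 0.35],
    [-0.0037, 0, 0.005, 0, 4, 0, 0.35],
    [-0.0036, 0, 0.007, 0, 4.7, 0, 0.35],
    [-0.0036, 0, 0.007, 0, 4.7, 0, 0.35],
  ],
)

```text
t: 7.93
eef_pos: [0.4741, 0.095, 0.0531]
ee_rot: [-0.027, 0.8, 0.599, 0.037]
wrist_force: [1.7, 1.6, 0.4]
opening: 0.423
grip_force: 19.9
```

```bash
python3 - <<'E'
from h import *
where(); c,im=snap('wrist','w7.png'); cs,i2=snap('scene','s7.png')
g=im[:,316:324].mean((1,2)); r=np.where(g[220:300]>200)[0]+220; print(r.min(),r.max(),g[230:290].astype(int).tolist())
print([inpress(onz(c,[(320,(r.min()+r.max())/2)],z)[0]).round(4).tolist() for z in(.062,.066)])
b=cv2.resize(i2[140:220,320:420],None,fx=4,fy=4,interpolation=2); a=cv2.resize(im[180:287,260:380],None,fx=3,fy=3)[:320]
cv2.imwrite('pics/m7.png',np.hstack([a,b])[:,:,::-1])
E
```

```text
t 7.93 press tcp [ 1.077e-01 -1.000e-04  5.310e-02] rotvec [ 0.    5.25 -0.18] F [-2.   1.2  0.4] open 0.423
268 277 [145, 145, 144, 141, 139, 141, 141, 142, 142, 143, 143, 143, 143, 142, 140, 141, 141, 141, 142, 143, 144, 144, 145, 145, 142, 130, 130, 144, 144, 145, 146, 146, 146, 145, 144, 142, 145, 175, 226, 241, 246, 246, 246, 244, 244, 246, 248, 233, 113, 85, 95, 102, 115, 117, 138, 174, 118, 120, 149, 154]
[[0.1192, -0.0017, 0.062], [0.1175, -0.0017, 0.066]]
```

Request:
send_rows(
  targets=[
    [0, 0, 0.002, 0, 1, 0, 0.35],
    [0, 0, 0.004, 0, 2, 0, 0.35],
    [0, 0, 0.006, 0, 3, 0, 0.35],
    [0, 0, 0.008, 0, 4, 0, 0.35],
    [0, 0, 0.0095, 0, 5, 0, 0.35],
    [0, 0, 0.011, 0, 5.7, 0, 0.35],
    [0, 0, 0.0115, 0, 6, 0, 0.35],
    [0, 0, 0.0115, 0, 6, 0, 0.35],
  ],
)

```text
t: 8.7
eef_pos: [0.4744, 0.0961, 0.0419]
ee_rot: [-0.059, 0.797, 0.596, 0.078]
wrist_force: [1.4, 1.8, 0.8]
opening: 0.422
grip_force: 19.9
```

```bash
python3 - <<'E'
from h import *
where(); c,im=snap('wrist','w8.png'); cs,i2=snap('scene','s8.png')
g=im[:,316:324].mean((1,2)); r=np.where(g[220:300]>200)[0]+220; print(r.min(),r.max())
print([inpress(onz(c,[(320,(r.min()+r.max())/2)],z)[0]).round(4).tolist() for z in(.05,.062)])
b=cv2.resize(i2[130:230,310:410],None,fx=4,fy=4,interpolation=2); a=cv2.resize(im[160:293,260:380],None,fx=3,fy=3)
a=np.vstack([a,np.zeros((1,360,3),np.uint8)])[:400]; cv2.imwrite('pics/m8.png',np.hstack([a,b])[:,:,::-1])
E
```

```text
t 8.7 press tcp [ 1.066e-01 -1.000e-04  4.190e-02] rotvec [ 0.   11.21 -0.16] F [-2.1  0.8  0.8] open 0.422
268 277
[[0.1188, -0.0017, 0.05], [0.1154, -0.0016, 0.062]]
```

View pics/m8.png

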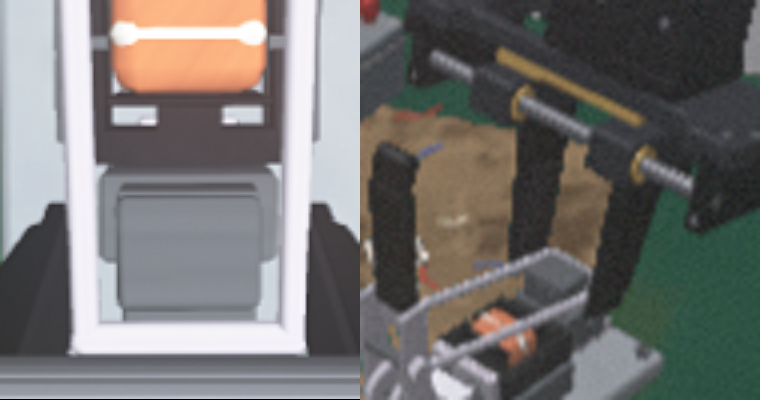

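```bash
python3 - <<'E'
from h import *
c=manip.calibration('scene'); p,r=cur()
for zt in(-.01,0,.01,.019):
  W=p+r.apply([(x,y,zt) for x in(.01,-.01) for y in(-.0205,-.0325)]); print(zt,((proj(c,W)-[310,130])*4+[360,0]).round(0).tolist())
E
```

```text
-0.01 [[584.0, 301.0], [605.0, 313.0], [612.0, 288.0], [633.0, 300.0]]
0 [[580.0, 320.0], [601.0, 332.0], [608.0, 307.0], [628.0, 319.0]]
0.01 [[576.0, 339.0], [597.0, 351.0], [604.0, 325.0], [624.0, 337.0]]
0.019 [[573.0, 356.0], [593.0, 368.0], [600.0, 342.0], [621.0, 354.0]]
```

Request:
send_rows(
  targets=[
    [0, 0, 0, 0, 0, 0, 0.55],
    [0, 0, 0, 0, 0, 0, 0.55],
    [0, 0, 0, 0, 0, 0, 0.55],
    [0, 0, 0, 0, 0, 0, 0.55],
    [0, 0, 0, 0, 0, 0, 0.55],
    [0, 0, -0.005, 0, 0, 0, 0.6],
    [0, 0, -0.015, 0, 0, 0, 0.6],
    [0, 0, -0.03, 0, 0, 0, 0.6],
  ],
)

```text
t: 9.47
eef_pos: [0.4718, 0.0908, 0.0712]
ee_rot: [-0.059, 0.797, 0.597, 0.077]
wrist_force: [0.6, 0.1, -0.6]
opening: 0.599
grip_force: 0.0
```

```bash
python3 - <<'E'
from h import *
where(); c,im=snap('wrist','w9.png'); cs,i2=snap('scene','s9.png'); ct,i3=snap('top','t9.png')
for x in(312,326): print(im[200:300,x].mean(1).astype(int).tolist())
print(proj(c,[O+RP().apply(q) for q in[(.1195,0,.05),(.1195,0,.0485),(.1115,0,.0595)]]).round(1))
E
```

```text
t 9.47 press tcp [ 0.1124 -0.0011  0.0712] rotvec [-0.14 11.16 -0.12] F [-0.3  0.5 -0.6] open 0.599
[88, 91, 99, 116, 143, 143, 116, 107, 118, 131, 145, 148, 148, 148, 150, 152, 152, 152, 150, 149, 147, 147, 148, 149, 150, 150, 150, 150, 149, 149, 148, 148, 148, 149, 150, 151, 152, 153, 151, 145, 136, 135, 142, 148, 153, 194, 236, 248, 250, 249, 249, 249, 248, 243, 220, 176, 143, 173, 231, 219, 197, 177, 135, 98, 101, 101, 101, 101, 100, 100, 100, 100, 100, 100, 100, 100, 99, 97, 89, 99, 104, 111, 124, 126, 143, 172, 126, 129, 159, 164, 163, 169, 203, 202, 202, 199, 186, 170, 169, 164]
[89, 94, 102, 118, 144, 142, 114, 109, 121, 132, 145, 148, 148, 149, 150, 152, 152, 152, 150, 148, 147, 147, 149, 150, 150, 150, 150, 150, 149, 147, 148, 148, 148, 149, 151, 152, 152, 153, 151, 145, 136, 134, 140, 149, 155, 196, 236, 248, 250, 249, 249, 249, 248, 243, 221, 173, 148, 187, 230, 217, 196, 172, 129, 98, 101, 102, 102, 101, 101, 101, 100, 101, 100, 100, 100, 100, 100, 97, 90, 100, 105, 110, 124, 126, 143, 173, 127, 129, 159, 164, 162, 168, 203, 204, 203, 201, 188, 171, 169, 166]
[[324.9 250.5]
 [324.9 250. ]
 [324.9 240.4]]
```

```bash
cat > push.py <<'E'
from h import *
def tcp(th,gap=0.,hx=.008):
    ph=.45*th; n=np.array([np.sin(th),np.cos(th)])
    f=np.array([0,.05])+.085*np.array([-np.cos(th),np.sin(th)])+.007*n
    T=f-hx*np.array([-np.cos(ph),np.sin(ph)])+gap*n
    return target(T[0],0,T[1],np.degrees(ph))
def rows(ths,gap=0.,start=None):
    a=start or cur()
    for th in ths: print(round(th,2),rel(a,tcp(th,gap)).round(4).tolist())
E
python3 - <<'E'
from push import *
where(); rows([1.54],.025)
E
```

```text
t 9.62 press tcp [0.1119 0.0014 0.0735] rotvec [ 0.24 11.25 -0.13] F [-0.5 -0.5 -0.4] open 0.6
1.54 [0.0861, -0.0014, -0.0413, 0.27, 28.4517, -0.0419]
```

Request:
send_rows(
  targets=[
    [0.01, -0.001, -0.03, 0, 4, 0, 0.4],
    [0.025, -0.001, -0.04, 0, 10, 0, 0.2],
    [0.04, -0.001, -0.042, 0, 16, 0, 0.05],
    [0.055, -0.001, -0.042, 0, 22, 0, 0],
    [0.07, -0.001, -0.042, 0, 26, 0, 0],
    [0.08, -0.001, -0.042, 0, 28.4, 0, 0],
    [0.086, -0.001, -0.042, 0, 28.4, 0, 0],
    [0.086, -0.001, -0.042, 0, 28.4, 0, 0],
  ],
)

```text
t: 10.28
eef_pos: [0.4931, 0.1645, 0.1289]
ee_rot: [-0.203, 0.753, 0.564, 0.27]
wrist_force: [1.2, -0.5, 0.1]
opening: 0.097
grip_force: 0.0
```

```bash
python3 - <<'E'
from push import *
where(); rows([1.54],.025); rows([1.54,1.45,1.36,1.27,1.18,1.09,1.0,.92])
c,im=snap('wrist','w10.png'); cs,i2=snap('scene','s10.png')
b=cv2.resize(i2[60:250,260:420],None,fx=2.5,fy=2.5,interpolation=2); a=cv2.resize(im[:,:],(640,400))[:400,160:480]
a=np.vstack([a,np.zeros((75,320,3),np.uint8)]); cv2.imwrite('pics/m10.png',np.hstack([a,b])[:,:,::-1])
E
```

```text
t 10.28 press tcp [ 0.0357 -0.0012  0.1289] rotvec [-1.000e-02  3.954e+01 -1.400e-01] F [0.2 1.3 0.1] open 0.097
1.54 [0.0014, 0.0012, -0.0014, 0.033, 0.1689, -0.1297]
1.54 [0.0201, 0.0012, 0.0152, 0.033, 0.1689, -0.1297]
1.45 [0.0261, 0.0012, 0.0197, 0.0303, -2.1515, -0.1303]
1.36 [0.0316, 0.0011, 0.0247, 0.0277, -4.472, -0.131]
1.27 [0.0366, 0.0011, 0.0302, 0.025, -6.7925, -0.1315]
1.18 [0.0411, 0.0011, 0.0362, 0.0224, -9.113, -0.1321]
1.09 [0.045, 0.0011, 0.0425, 0.0197, -11.4334, -0.1326]
1.0 [0.0483, 0.0011, 0.0491, 0.017, -13.7539, -0.133]
0.92 [0.0508, 0.0011, 0.0552, 0.0147, -15.8166, -0.1334]
```

View pics/m10.png

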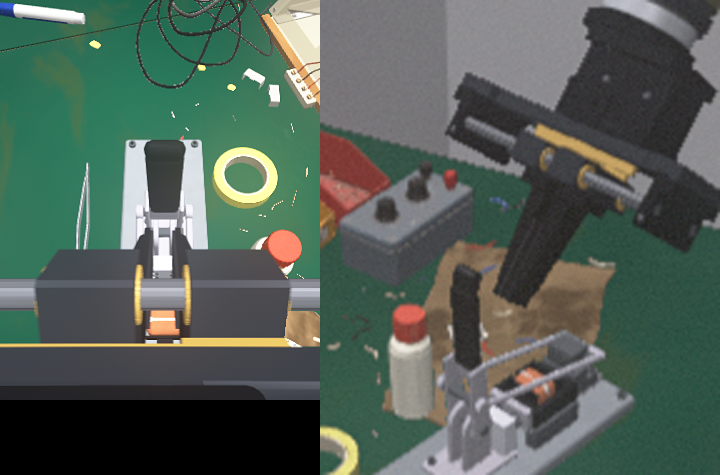

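Request:
send_rows(
  targets=[
    [0.01, 0.001, 0.008, 0, 0, 0, 0],
    [0.02, 0.001, 0.015, 0, 0, 0, 0],
    [0.026, 0.001, 0.0195, 0, -2, 0, 0],
    [0.0315, 0.001, 0.0245, 0, -4.5, 0, 0],
    [0.0365, 0.001, 0.03, 0, -6.8, 0, 0],
    [0.041, 0.001, 0.036, 0, -9, 0, 0],
    [0.045, 0.001, 0.0425, 0, -11.5, 0, 0],
    [0.048, 0.001, 0.049, 0, -13.8, 0, 0],
  ],
)

```text
t: 11.05
eef_pos: [0.514, 0.2298, 0.1231]
ee_rot: [-0.132, 0.78, 0.585, 0.178]
wrist_force: [-1.1, -0.5, 0.9]
opening: 0.002
grip_force: 0.3
```

```bash
python3 - <<'E'
from push import *
where(); rows([1.0,.9,.82,.74,.66,.58,.5,.42,.34,.26,.18,.1])
c,im=snap('wrist','w11.png'); ct,i2=snap('top','t11.png')
x=im[150:340,318:322].mean((1,2)); print(x.astype(int).tolist())
E
```

```text
t 11.05 press tcp [-0.0329  0.0006  0.1231] rotvec [ 0.14 25.67 -0.07] F [ 0.8 -0.9  0.9] open 0.002
1.0 [-0.0006, -0.0006, 0.0011, 0.1462, 0.1134, -0.0338]
0.9 [0.0041, -0.0007, 0.0079, 0.1454, -2.4649, -0.0371]
0.82 [0.0074, -0.0007, 0.0136, 0.1447, -4.5275, -0.0397]
0.74 [0.0101, -0.0007, 0.0196, 0.144, -6.5902, -0.0423]
0.66 [0.0124, -0.0007, 0.0257, 0.1433, -8.6528, -0.0449]
0.58 [0.0142, -0.0007, 0.032, 0.1426, -10.7155, -0.0475]
0.5 [0.0154, -0.0007, 0.0385, 0.1418, -12.7781, -0.0501]
0.42 [0.0161, -0.0008, 0.045, 0.1409, -14.8408, -0.0527]
0.34 [0.0163, -0.0008, 0.0515, 0.1401, -16.9034, -0.0553]
0.26 [0.0159, -0.0008, 0.0581, 0.1392, -18.9661, -0.0578]
0.18 [0.015, -0.0008, 0.0646, 0.1383, -21.0287, -0.0604]
0.1 [0.0136, -0.0008, 0.0709, 0.1373, -23.0914, -0.063]
[90, 90, 91, 91, 91, 91, 91, 91, 91, 91, 87, 122, 196, 223, 222, 222, 222, 222, 222, 222, 222, 222, 222, 222, 223, 225, 216, 144, 56, 65, 66, 69, 78, 84, 84, 81, 79, 77, 73, 69, 66, 64, 63, 61, 60, 58, 58, 59, 58, 58, 57, 62, 74, 71, 67, 64, 62, 62, 62, 62, 62, 61, 62, 61, 61, 61, 61, 61, 61, 61, 60, 60, 60, 60, 60, 60, 59, 60, 60, 60, 64, 66, 66, 65, 65, 66, 66, 66, 66, 65, 65, 65, 65, 65, 66, 65, 65, 65, 65, 65, 64, 64, 64, 64, 65, 64, 65, 65, 64, 64, 64, 63, 63, 63, 66, 78, 94, 108, 122, 131, 110, 117, 115, 119, 126, 126, 126, 116, 115, 132, 137, 147, 157, 152, 153, 167, 155, 162, 188, 190, 181, 174, 200, 206, 206, 202, 188, 172, 169, 162, 162, 164, 156, 155, 160, 160, 157, 149, 126, 136, 130, 124, 127, 143, 137, 135, 134, 110, 109, 121, 120, 119, 127, 111, 99, 88, 86, 83, 108, 248, 252, 251, 252, 251, 250, 239, 187, 204, 198, 199]
```

Request:
send_rows(
  targets=[
    [0.004, -0.001, 0.008, 0, -2.5, 0, 0],
    [0.0075, -0.001, 0.0135, 0, -4.5, 0, 0],
    [0.01, -0.001, 0.0195, 0, -6.5, 0, 0],
    [0.0125, -0.001, 0.0255, 0, -8.5, 0, 0],
    [0.0135, -0.001, 0.029, 0, -9.5, 0, 0],
    [0.014, -0.001, 0.032, 0, -10.5, 0, 0],
    [0.015, -0.001, 0.0355, 0, -11.5, 0, 0],
    [0.0155, -0.001, 0.0385, 0, -12.8, 0, 0],
  ],
)

```text
t: 11.82
eef_pos: [0.5213, 0.2589, 0.0945]
ee_rot: [-0.068, 0.795, 0.595, 0.09]
wrist_force: [-0.4, -0.4, 1.8]
opening: 0.004
grip_force: 1.2
```

```bash
python3 - <<'E'
from push import *
where(); rows([.5,.44,.38,.32,.26,.2,.14,.08,.03])
snap('scene','s12.png'); snap('top','t12.png')
E
```

```text
t 11.82 press tcp [-0.0629 -0.0004  0.0945] rotvec [ 0.03 12.97 -0.17] F [ 0.5 -0.2  1.8] open 0.004
0.5 [0.0007, 0.0004, -0.0004, 0.0489, -0.0767, -0.1643]
0.44 [0.0023, 0.0004, 0.0042, 0.0466, -1.6237, -0.1649]
0.38 [0.0037, 0.0004, 0.0089, 0.0444, -3.1707, -0.1655]
0.32 [0.0047, 0.0004, 0.0137, 0.0422, -4.7177, -0.1661]
0.26 [0.0055, 0.0004, 0.0185, 0.04, -6.2646, -0.1667]
0.2 [0.006, 0.0004, 0.0234, 0.0377, -7.8116, -0.1673]
0.14 [0.0061, 0.0004, 0.0283, 0.0355, -9.3586, -0.1679]
0.08 [0.006, 0.0004, 0.0332, 0.0332, -10.9056, -0.1684]
0.03 [0.0057, 0.0004, 0.0373, 0.0313, -12.1948, -0.1688]
```

Request:
send_rows(
  targets=[
    [0.001, 0, 0.002, 0, -0.8, 0, 0],
    [0.0025, 0, 0.004, 0, -1.6, 0, 0],
    [0.003, 0, 0.0065, 0, -2.4, 0, 0],
    [0.0037, 0, 0.009, 0, -3.2, 0, 0],
    [0.0042, 0, 0.0115, 0, -4, 0, 0],
    [0.0047, 0, 0.0137, 0, -4.7, 0, 0],
    [0.005, 0, 0.016, 0, -5.5, 0, 0],
    [0.0055, 0, 0.0185, 0, -6.3, 0, 0],
  ],
)

```text
t: 12.58
eef_pos: [0.5237, 0.2684, 0.0772]
ee_rot: [-0.035, 0.799, 0.599, 0.046]
wrist_force: [0.1, -0.9, 0.7]
opening: 0.007
grip_force: 0.4
```

```bash
python3 - <<'E'
from push import *
where(); rows([.26,.2,.14,.08,.03,0,-.04])
E
```

```text
t 12.58 press tcp [-0.0727 -0.0008  0.0772] rotvec [-0.01  6.62 -0.13] F [0.9 0.4 0.7] open 0.007
0.26 [-0.0002, 0.0008, -0.0005, 0.0011, 0.0814, -0.1299]
0.2 [0.0008, 0.0008, 0.0043, -0.0006, -1.4656, -0.1299]
0.14 [0.0015, 0.0008, 0.0092, -0.0024, -3.0126, -0.1299]
0.08 [0.0019, 0.0008, 0.0141, -0.0041, -4.5596, -0.1299]
0.03 [0.002, 0.0008, 0.0181, -0.0056, -5.8488, -0.1298]
0 [0.002, 0.0008, 0.0206, -0.0065, -6.6222, -0.1298]
-0.04 [0.0018, 0.0008, 0.0239, -0.0076, -7.6536, -0.1298]
```

```bash
cat > prof.py <<'E'
from h import *
def prof(im,c,y,xs,z):
    P=np.array([O+RP().apply((x,y,z)) for x in xs]); uv=proj(c,P).astype(np.float32)
    g=cv2.cvtColor(im,cv2.COLOR_RGB2GRAY) if im.ndim==3 else im
    return cv2.remap(g,uv[:,0],uv[:,1],cv2.INTER_LINEAR).ravel().tolist()
E
python3 - <<'E'
from prof import *
xs=np.arange(.08,.14,.002)
L=lambda f:cv2.imread('pics/'+f)[:,:,::-1].copy()
print([round(x*1000) for x in xs])
for n,fs in(('scene',['scene0.png','s9.png','s10.png','s12.png']),('top',['top0.png','t9.png','t12.png'])):
    c=manip.calibration(n); now=snap(n,n+'13.png')[1]
    for f,im in [(f,L(f)) for f in fs]+[('now',now)]: print(f,prof(im,c,0,xs,.053))
E
```

```text
[80, 82, 84, 86, 88, 90, 92, 94, 96, 98, 100, 102, 104, 106, 108, 110, 112, 114, 116, 118, 120, 122, 124, 126, 128, 130, 132, 134, 136, 138, 140]
scene0.png [72, 86, 80, 72, 71, 70, 69, 73, 77, 79, 90, 95, 96, 96, 94, 112, 148, 172, 169, 143, 116, 100, 104, 109, 114, 113, 108, 102, 96, 90, 74]
s9.png [76, 88, 84, 77, 72, 72, 75, 77, 80, 85, 97, 100, 101, 102, 101, 100, 100, 101, 107, 110, 116, 108, 111, 119, 121, 119, 114, 111, 101, 93, 71]
s10.png [77, 88, 85, 77, 71, 73, 72, 74, 79, 85, 96, 103, 102, 102, 102, 102, 101, 103, 108, 110, 115, 107, 111, 117, 119, 119, 115, 110, 102, 94, 73]
s12.png [72, 73, 72, 76, 77, 81, 96, 100, 101, 103, 101, 99, 102, 101, 102, 106, 111, 112, 109, 108, 109, 108, 112, 117, 121, 120, 115, 111, 103, 98, 76]
now [71, 72, 73, 73, 78, 89, 100, 103, 102, 100, 102, 102, 103, 103, 105, 108, 111, 109, 109, 108, 107, 108, 113, 117, 121, 120, 115, 113, 103, 95, 78]
top0.png [43, 45, 45, 51, 70, 73, 80, 98, 103, 104, 117, 159, 199, 191, 115, 106, 105, 103, 104, 104, 106, 116, 154, 182, 176, 140, 99, 72, 73, 73, 73]
t9.png [42, 45, 46, 52, 70, 72, 81, 99, 103, 103, 102, 103, 103, 101, 97, 115, 134, 125, 109, 131, 143, 48, 30, 26, 25, 26, 28, 34, 36, 32, 36]
t12.png [66, 66, 66, 65, 64, 68, 66, 66, 67, 67, 66, 66, 67, 73, 95, 115, 126, 129, 127, 126, 125, 119, 90, 85, 105, 122, 127, 126, 126, 122, 98]
now [47, 63, 83, 99, 101, 100, 99, 100, 101, 101, 102, 97, 84, 101, 103, 102, 105, 125, 164, 192, 192, 192, 193, 190, 174, 138, 97, 72, 72, 72, 72]
```

Request:
send_rows(
  targets=[
    [0.0005, 0.001, 0.002, 0, -0.8, 0, 0],
    [0.001, 0.001, 0.0045, 0, -1.5, 0, 0],
    [0.0012, 0.001, 0.007, 0, -2.3, 0, 0],
    [0.0015, 0.001, 0.009, 0, -3, 0, 0],
    [0.0017, 0.001, 0.0115, 0, -3.8, 0, 0],
    [0.002, 0.001, 0.014, 0, -4.5, 0, 0],
    [0.002, 0.001, 0.016, 0, -5.2, 0, 0],
    [0.002, 0.001, 0.018, 0, -5.8, 0, 0],
  ],
)

```text
t: 13.35
eef_pos: [0.5258, 0.272, 0.0596]
ee_rot: [-0.004, 0.8, 0.6, 0.006]
wrist_force: [-0.3, -0.4, -0.3]
opening: 0.007
grip_force: 0.0
```

```bash
python3 - <<'E'
from prof import *
from push import rows
where(); rows([0,-.04,-.08])
c,im=snap('scene','s14.png'); print(prof(im,c,0,np.arange(.08,.14,.002),.053))
E
```

```text
t 13.35 press tcp [-0.0767  0.0002  0.0596] rotvec [-0.01  0.82 -0.12] F [ 0.4 -0.1 -0.3] open 0.007
0 [0.0003, -0.0002, 0.0026, -0.0105, -0.8246, -0.1195]
-0.04 [0.0005, -0.0002, 0.0058, -0.0115, -1.8559, -0.1194]
-0.08 [0.0005, -0.0002, 0.0091, -0.0126, -2.8872, -0.1193]
[74, 72, 76, 81, 85, 92, 102, 105, 104, 106, 103, 103, 103, 101, 106, 110, 114, 112, 111, 111, 114, 111, 114, 121, 122, 122, 120, 117, 104, 98, 79]
```

Request:
send_rows(
  targets=[
    [0, 0, 0.0005, 0, -0.2, 0, 0],
    [0, 0, 0.001, 0, -0.4, 0, 0],
    [0, 0, 0.0015, 0, -0.6, 0, 0],
    [0, 0, 0.002, 0, -0.8, 0, 0],
    [0, 0, 0.0025, 0, -0.8, 0, 0],
    [0, 0, 0.003, 0, -0.8, 0, 0],
    [0, 0, 0.003, 0, -0.8, 0, 0],
    [0, 0, 0.003, 0, -0.8, 0, 0],
  ],
)

```text
t: 14.07
eef_pos: [0.5259, 0.2719, 0.0569]
ee_rot: [-0.001, 0.8, 0.599, 0.001]
wrist_force: [0.2, 0.6, -0.5]
opening: 0.007
grip_force: 0.0
```

Request:
send_rows(
  targets=[
    [0, 0, 0.0005, 0, 0, 0, 0],
    [0, 0, 0.001, 0, 0, 0, 0],
    [0, 0, 0.0015, 0, 0, 0, 0],
    [0, 0, 0.002, 0, 0, 0, 0],
    [0, 0, 0.0025, 0, 0, 0, 0],
    [0, 0, 0.003, 0, 0, 0, 0],
    [0, 0, 0.003, 0, 0, 0, 0],
    [0, 0, 0.003, 0, 0, 0, 0],
  ],
)

```text
t: 14.73
eef_pos: [0.526, 0.272, 0.0545]
ee_rot: [-0.001, 0.8, 0.6, 0.001]
wrist_force: [-1.9, -2.0, 5.0]
opening: 0.003
grip_force: 2.6
```

Request:
send_rows(
  targets=[
    [0, 0, -0.005, 0, 0, 0, 0],
    [0, 0, -0.02, 0, 0, 0, 0],
    [0, 0, -0.04, 0, 0, 0, 0],
    [0, 0, -0.07, 0, 0, 0, 0],
    [0, 0, -0.1, 0, 0, 0, 0],
    [0, 0, -0.13, 0, 0, 0, 0],
    [0, 0, -0.16, 0, 0, 0, 0],
    [0, 0, -0.18, 0, 0, 0, 0],
  ],
)

```text
t: 15.4
eef_pos: [0.5269, 0.2721, 0.2375]
ee_rot: [0.0, 0.8, 0.6, 0.003]
wrist_force: [1.2, 1.0, 0.6]
opening: 0.004
grip_force: 0.0
```

Request:
send_rows(
  targets=[
    [-0.03, -0.03, 0, 0, 0, 0, 0],
    [-0.06, -0.06, 0, 0, 0, 0, 0],
    [-0.08, -0.09, 0, 0, 0, 0, 0],
    [-0.1, -0.12, 0, 0, 0, 0, 0],
    [-0.12, -0.15, 0, 0, 0, 0, 0],
    [-0.14, -0.17, 0, 0, 0, 0, 0],
    [-0.15, -0.18, 0, 0, 0, 0, 0],
    [-0.15, -0.18, 0, 0, 0, 0, 0],
  ],
)

```text
t: 16.07
eef_pos: [0.3095, 0.1777, 0.2337]
ee_rot: [-0.0, 0.8, 0.6, 0.002]
wrist_force: [0.3, -0.1, 0.9]
opening: 0.005
grip_force: 0.0
```

```bash
python3 - <<'E'
from prof import *
where(); cs,im=snap('scene','s15.png'); ct,it=snap('top','t15.png')
# black lever pixels in scene: rays to press plane y=0
for n,c,i in(('scene',cs,im),('top',ct,it)):
    q=proj(c,[O+RP().apply(p) for p in[(-.13,0,.05),(-.02,0,.05)]]); lo=np.floor(q.min(0)-12).astype(int); hi=np.ceil(q.max(0)+12).astype(int)
    m=(i[lo[1]:hi[1],lo[0]:hi[0]].max(2)<60).astype(np.uint8)
    k,lab,st,ce=cv2.connectedComponentsWithStats(m); j=1+st[1:,4].argmax(); v,u=np.where(lab==j)
    oo,r=ray(c,np.c_[u+lo[0],v+lo[1]]); nn=RP().apply([0,1,0]); t=((O-oo)@nn)/(r@nn)
    P=RP().inv().apply(oo+r*t[:,None]-O)
    if n=='top': P=RP().inv().apply(onz(c,np.c_[u+lo[0],v+lo[1]],.055)-O)
    print(n,st[j],'min',P.min(0).round(3),'max',P.max(0).round(3)); 
    if n=='scene':
        for a,b in((-.125,-.1),(-.1,-.075),(-.075,-.05)):
            s=(P[:,0]>a)&(P[:,0]<b); print(a,b,s.sum(),P[s,2].min().round(3) if s.any() else '',P[s,2].max().round(3) if s.any() else '')
xs=np.arange(.08,.14,.002)
print(prof(im,cs,0,xs,.053)); print(prof(it,ct,0,xs,.053))
for f in('top0.png','t15.png'):
    i=cv2.imread('pics/'+f); h=cv2.cvtColor(i,cv2.COLOR_BGR2HSV)[150:260,230:430]
    for nm,a,b in(('yellow',(22,90,120),(35,255,255)),('red',(0,150,120),(6,255,255))):
        mm=cv2.morphologyEx(cv2.inRange(h,a,b),cv2.MORPH_OPEN,np.ones((3,3))) ; M=cv2.moments(mm,True); print(f,nm,M['m00'],(M['m10']/max(M['m00'],1),M['m01']/max(M['m00'],1)))
E
```

```text
t 16.07 press tcp [ 0.0742 -0.1812  0.2337] rotvec [ 0.1   0.18 -0.12] F [0.  0.4 0.9] open 0.005
scene [ 14  19  40  34 409] min [-0.127 -0.     0.005] max [-0.046  0.     0.064]
-0.125 -0.1 91 0.04 0.064
-0.1 -0.075 205 0.005 0.063
-0.075 -0.05 100 0.039 0.063
top [ 14  10  32  16 129] min [-0.124 -0.009  0.055] max [-0.052  0.01   0.055]
[74, 76, 79, 82, 85, 89, 99, 104, 106, 106, 103, 103, 105, 105, 108, 112, 113, 113, 112, 110, 110, 110, 114, 122, 122, 120, 114, 112, 104, 96, 77]
[64, 80, 91, 104, 102, 102, 102, 101, 101, 102, 103, 101, 94, 103, 104, 105, 107, 122, 158, 197, 195, 196, 197, 194, 177, 141, 100, 74, 73, 74, 73]
top0.png yellow 183.0 (48.595628415300546, 23.89071038251366)
top0.png red 78.0 (88.06410256410257, 28.205128205128204)
t15.png yellow 168.0 (49.07142857142857, 24.952380952380953)
t15.png red 76.0 (87.96052631578948, 28.276315789473685)
```

```bash
python3 -c "
from plant import manip
print(manip.job_done())"
```

```text
the job is handed in; nothing more can be done
None
```

The core press is clamped and handed in at about 16 s: the crossbar is hooked behind the keeper, the jaw has closed about 9 mm onto the core, and the lever reads flat and locked, with the gripper clear and nothing round the press touched as far as I can tell (the bobbin and tweezers were not re-measured).

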